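# Draw the hooked packing plate from under the mould insert stack

## Task

Draw the brass packing plate out from under the stack of mould parts in the blue-edged nest by its red lug, leaving the stack upright and where it is in the nest, and lay the packing plate flat in the blue tray. The plate is hooked behind a hidden dowel: slide it sideways until you feel the dowel come up against the slot, ease it back a touch, then draw it straight out, gently, never forcing it against the dowel and never lifting or toppling the stack. Leave everything else on the bench alone.

Things in the scene. Friction and masses are not known exactly. Their poses are not given: they have to be found in the camera images.
- nest: Setting nest fixed to the bench: steel base plate 136 (x) x 172 (y) x 10 mm, low blue stops round a pocket 102 x 142 mm centred on it, rising 14 mm above the base. The stack stands in the pocket, 3 mm of play all round. Origin: centre of the underside, on the bench; z up. The -x side has a doorway: the packing plate sticks out of it and is drawn out towards the nest's own -x.
- nest_door (a point): Middle of the doorway, on top of the nest's base (10 mm up), 61 mm from the nest's centre, at the outer (-x) face of the two stops left and right of the doorway, which is open 59 mm to either side. Axes as the nest's.
- keybar: Key of the nest: a fixed steel dowel, 6 mm in diameter, standing 5 mm up from the base, hidden under the stack. Origin on top of the base at x +1, y +13 mm in the nest's frame, axes as the nest's. The dowel is locked at x 0 and anywhere from y -14 to +14 mm of this origin, differently each time: not measured, not visible, only to be felt with the packing plate. Keep the force on it under 15 N.
- shim: Brass packing plate, bottom of the stack, 170 (x) x 66 (y) x 6 mm, 0.2 kg, flat on the nest's base. Origin: centre of the underside; z up, -x towards its lug, +x end under the stack. Sliding it drags the stack up to 4 mm against its stops and takes a steady 2 to 12 N of friction; meeting the dowel raises the force sharply above that. It must travel about 120 mm towards -x to come clear.
- shim_lug (a point): Middle of the packing plate's red upright lug, its only handle: 74 mm to -x and 27 mm above the plate's origin. The lug is 22 mm along x, 12 mm thick along y, and rises 42 mm from the plate's top (6 mm) to 48 mm above its underside. At the start it stands about 55 mm clear of the stack. Axes as the plate's.
- shim_slot (a point): Middle of the cross leg of the L slot cut right through the packing plate for the dowel, 41 mm to +x of the plate's origin, axes as the plate's. The cross leg spans x -6 to +6, y -27 to +26.5 mm of this point; the dowel starts in it, at y between -24 and +6 mm of this point. From it the lane leads out to the plate's open +x end; elsewhere a tongue hooks behind the dowel.
- shim_lane (a point): Middle of the lane, the slot's 8.5 mm wide way out: it runs from the cross leg 38 mm along the plate's x to the open end; its middle line is 22.25 mm to +y of the plate's origin. To unhook: slide the plate to its own -y until the lane's outer wall (y +4.25 mm of this point) is felt on the dowel, ease back 1.5 mm, then draw straight out to -x.
- plate: Bottom piece of the stack proper, resting on the packing plate: aluminium plate 96 (x) x 136 (y) x 10 mm with a 23 mm wide groove along y underneath that clears the dowel, 0.17 to 0.34 kg. Origin: centre of the underside, z up. When the packing plate is out it settles 6 mm, onto the nest's base.
- insert: Steel-coloured mould insert block standing on the aluminium plate, 60 x 52 x 28 mm, 0.15 to 0.3 kg. Origin: centre of the underside, z up.
- bush: Copper-coloured round bush standing upright on the insert, top of the stack: 28 mm in diameter, 34 mm tall, 0.08 kg. Origin: centre of the underside, z up. The stack's top is 88 mm above the bench at the start.
- tray: Fixed shallow blue tray, 220 (x) x 104 (y) mm outside, rim 14 mm above the bench, walls and floor 5 mm thick (inside 210 x 94 mm). Origin: centre of the underside; z up. The packing plate goes in lengthwise, either way round, flat on its floor.
- spare: Bystander: a second, plain brass plate without lug, 150 x 45 x 6, lying on the bench at the back. Origin near the centre of its underside or its middle. To be left alone.
- hammer: Bystander: a loose hammer. Origin near the centre of its underside or its middle. To be left alone.
- brush: Bystander: a loose wire brush. Origin near the centre of its underside or its middle. To be left alone.
- flux: Bystander: a jar, 56 across, 100 tall, standing. Origin near the centre of its underside or its middle. To be left alone.
- spray: Bystander: a can, 52 across, 160 tall, standing. Origin near the centre of its underside or its middle. To be left alone.
- cup: Bystander: an open steel cup, 64 across, 70 tall. Origin near the centre of its underside or its middle. To be left alone.
- wrench: Bystander: a loose wrench. Origin near the centre of its underside or its middle. To be left alone.
Mind the look-alikes: they are no part of the job. Leave any green look-alike of the nest alone.

How it is judged (in metres and radians):
On the way:
1. the packing plate is drawn clear of the nest's doorway with the stack still standing (x of plate in the frame of nest between -0.01 and 0.01 m and y of plate in the frame of nest between -0.01 and 0.01 m and angle between plate's own z axis and vertical below 0.06 rad and angle between each of insert, bush's own z axis and vertical below 0.1 rad and horizontal distance between insert and plate below 0.025 m and horizontal distance between bush and insert below 0.025 m and z of insert in the frame of plate above 0.006 m and z of bush in the frame of insert above 0.02 m and x of shim in the frame of nest between -0.25 and -0.142 m and y of shim in the frame of nest between -0.08 and 0.08 m), for 0.1 s.
At the end, for the whole second after the job is handed in: Packing plate let go, flat and still on the blue tray's floor, within its walls. Stack at rest in the nest: aluminium plate flat on the base within 10 mm of the middle, insert upright on it and bush upright on the insert, each within 25 mm of the middle of the piece below (x of plate in the frame of nest between -0.01 and 0.01 m and y of plate in the frame of nest between -0.01 and 0.01 m and angle between plate's own z axis and vertical below 0.06 rad and angle between each of insert, bush's own z axis and vertical below 0.1 rad and horizontal distance between insert and plate below 0.025 m and horizontal distance between bush and insert below 0.025 m and z of insert in the frame of plate above 0.006 m and z of bush in the frame of insert above 0.02 m and z of plate in the frame of nest below 0.0125 m and x of shim in the frame of tray between -0.024 and 0.024 m and y of shim in the frame of tray between -0.02 and 0.02 m and z of shim in the frame of tray between 0.002 and 0.0085 m and angle between shim's own z axis and vertical below 0.04 rad and linear speed of each of shim, plate, insert, bush below 0.02 m/s and contact force between the fingers and shim below 0.1 N); the robot touches nothing.
It fails at once if the dowel is forced: more than 15 N between the packing plate and the key's dowel (contact force between shim and keybar above 15 N).
It fails at once if the stack is lifted (its aluminium plate more than 4 mm up) or tipped by more than about 14 degrees (z of plate in the frame of nest above 0.02 m or angle between any of plate, insert, bush's own z axis and vertical above 0.25 rad).
It fails at once if the robot handles the stack: fingers push or grip it with more than 3 N (contact force between the fingers and plate above 3 N or contact force between the fingers and insert above 3 N or contact force between the fingers and bush above 3 N).
It fails at once if the packing plate, once out, is dropped or tossed: more than 30 mm above the bench and not held (x of shim in the frame of nest below -0.142 m and height (world z) of shim above 0.03 m and contact force between the fingers and shim below 0.1 N).
It fails at once if a bystander is moved by more than 30 mm (distance of any of spare, hammer, brush, flux, spray, cup, wrench from where it was at the start of the episode above 0.03 m).
It also fails if it takes over 51 s, if anything falls off the work surface, if the arm or the gripper's body presses on something with over 40 N, if the wrist force passes 120 N, or if a joint passes its speed limit or range.

## Robot

A 7-joint arm with a two-finger parallel gripper is mounted at the origin on the work surface. World frame = base frame: x ahead of the robot, y to its left, z up, the work surface at z = 0. Lengths are in mm, angles in rad, forces in N, time in s.
With the tool pointing down it reaches from about 400 to 875 mm from the base axis. Payload 4.4 kg.
Tool frame: the origin (TCP) lies midway between the tips of the shut fingers; the grasp point (between the pads) lies ctrl.grip_depth behind it (ctrl.grip_depth is the distance from the TCP to the grasp point, in mm); z points along the fingers, y is the line along which they close (so a half turn about z gives the same grasp; the last joint's range is limited). The gripper opens to 85 mm and grips with 20 to 120 N. Pads are 22 mm wide; open, the fingers measure 114 mm over their backs; the gripper's body (76 mm by 85 mm) begins 54 mm behind the grasp point. The pads swing forward as they close: fully open they stand 13 mm farther back than shut.
Start: joints at [1.093, 0.628, 0.038, 1.517, -0.027, 0.996, -0.02], TCP at [260.197, -595.664, 231.313] pointing down, gripper open.
Joint ranges: [-3.06, 3.06], [-0.37, 2.12], [-1.25, 1.32], [0.18, 2.47], [-1.1, 4.24], [0.23, 1.98], [-2.94, 2.94]. Speed limits (rad/s): [2.57, 2.57, 3.14, 3.14, 3.14, 3.14, 3.14].

## Interface

Orientations are given as [roll, pitch, yaw] about the fixed x, y, z axes, in that order (R = Rz(yaw) Ry(pitch) Rx(roll)).
In Python, from cell import ctrl gives the robot as it stands.
- The arm moves only by the tool carry_out, never from a script. Its argument "deltas" is one flat list of numbers, 7 for each row, row after row: the turn, a rotation vector about the tool's x, y, z in degrees, then the shift along the tool's x, y, z in m, then the closure, from -1 (fully open) to 1 (shut). In form: [wx, wy, wz, dx, dy, dz, claw, wx, wy, wz, dx, dy, dz, claw, ...]. A call has 1 to 12 rows; each row shifts and turns the commanded pose from where the row before left it, along the tool's axes as they then stand; what a row does not reach is not made up. A row lasts 1/8 s, in which the tool goes at most 62.5 mm and 10.7 degrees, less where a joint would pass 70% of its speed; a pose out of reach is approached as far as the arm can. A call with a gripper value outside its range is refused whole. The fingers move at their own pace and stop on an object; the grip force is fixed at half the most. Time passes only in rows, so rows that do not move let the fingers close. It gives the time, the measured TCP pose, the force, the opening and the grip force at its end, in the units of the state.
- ctrl.read_state(): the state, without advancing time (a new reading comes with each control period).
- ctrl.get_image(name): name is "scene" or "top" or "wrist"; returns the picture (384x512x3 uint8, red, green, blue); there is no depth.
- ctrl.calibration(name): a dict with "mtx" (3x3 intrinsics, pixels), "distortion" ([k1, k2, p1, p2, k3] as OpenCV has them; the pictures are not rectified), "R" (3x3) and "t" (3): a world point X has camera coordinates R X + t. Camera axes: x right, y down, z forward; pixel columns grow to the right and rows downward; lengths in mm; the calibration is good to about 2 mm. A picture is of the moment at which its call begins: read the wrist's pose just before it. calibration takes no time and is no camera call; for the wrist camera it gives the pose at the moment of the call.
- ctrl.finish_job(): hands the job in; it is judged then, once.
The state is a dict: "clock": time; "qpos": joint angles; "qd": joint speeds; "tau": joint torques, N m; "eef_pos": TCP position; "tool_rot": TCP orientation; "force": force on the tool from outside, world axes, zero at the start; "torque": the same for the moment, N m; "width": finger opening in mm; "gripper_force": force on a finger pad.
Only numpy, scipy, OpenCV 4.12 (cv2) and the standard library are available. Lean on these libraries where they do the work, as an engineer would, in place of code of your own. Each camera call takes 0.05 s, during which the arm holds its last target. There are 200 camera calls.

## Working session

There is one attempt and no reset: what is moved stays moved. The work goes in short steps, Python scripts to look and compute and a tool call to move; the robot and the scene stay as the last step left them, time stands still between calls to the robot, and variables do not carry over. Pictures are saved under pics/ and viewed, at most 10 in all, crops included, and the job is handed in when it is done.

Besides the shell and the picture viewer there is one more tool, called after ">>>" as name(argument=value, ...) on one line, values as JSON. carry_out: Moves the arm, as the interface text tells. Its arguments: {"type":"object","properties":{"deltas":{"type":"array"}},"required":["deltas"]}

```bash
mkdir -p pics; ls
python3 - <<'E'
from cell import ctrl
import cv2
for n in ("scene","top"):
    cv2.imwrite(f"pics/{n}0.png",cv2.resize(ctrl.get_image(n),(800,600),interpolation=cv2.INTER_CUBIC)[:,:,::-1])
    c=ctrl.calibration(n);print(n,c['mtx'],c['distortion'],c['R'],c['t'])
print(ctrl.read_state(),ctrl.grip_depth)
E
```

```text
pics
scene [[359.13072019   0.         254.7942679 ]
 [  0.         359.13072019 194.18114314]
 [  0.           0.           1.        ]] [-0.02507172  0.          0.          0.          0.        ] [[-0.43660741  0.89961119  0.00858318]
 [ 0.77622872  0.38151505 -0.50191159]
 [-0.45479989 -0.21247581 -0.86487634]] [ 276.71368688 -353.75135316 1445.60655058]
top [[453.18948322   0.         254.59760419]
 [  0.         453.18948322 196.32182464]
 [  0.           0.           1.        ]] [0.05107616 0.         0.         0.         0.        ] [[-0.00840742 -0.99994717  0.00591307]
 [-0.98309118  0.00718369 -0.18297577]
 [ 0.18292362 -0.00735144 -0.98309964]] [ -55.57845344  517.40574466 1789.13327583]
{'clock': 0.1, 'qpos': array([ 1.0931969 ,  0.6292713 ,  0.03840805,  1.51824777, -0.02699185,
        0.99631436, -0.01998358]), 'qd': array([-0.00027964, -0.00067422, -0.00080127, -0.00235902,  0.00056796,
       -0.00024086,  0.00147895]), 'tau': array([ 2.21428905e-03, -5.64538693e+01,  1.22992281e+00, -1.93972653e+01,
        1.11422097e-02,  5.50464378e-03,  7.36784244e-06]), 'eef_pos': array([ 259.99143134, -595.13138661,  230.47540259]), 'tool_rot': array([-3.13986861e+00,  3.27803114e-06,  4.11850427e-01]), 'force': array([ 0.10577248,  0.86535237, -1.05693094]), 'torque': array([0.01251041, 0.05062942, 0.01477703]), 'gripper_force': 0.0, 'width': 85.54828640097779} 18.700000000000003
```

View pics/top0.png

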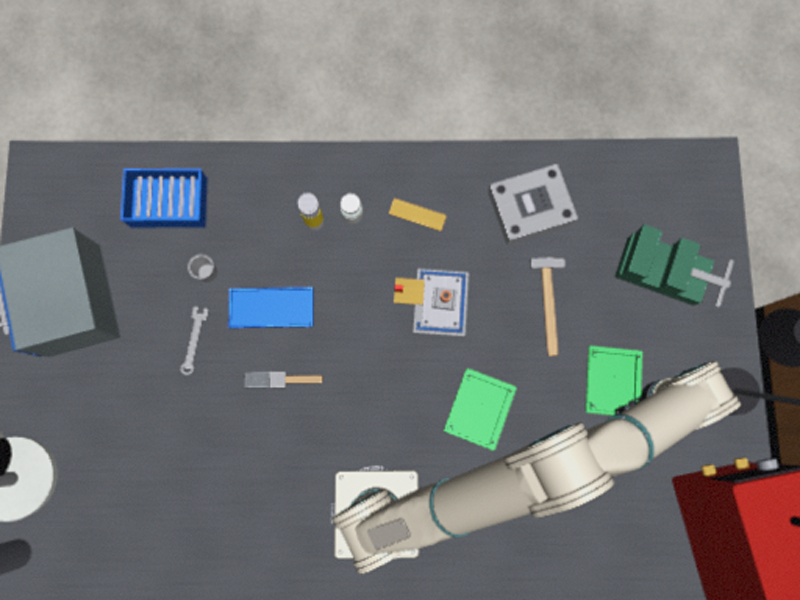

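View pics/scene0.png

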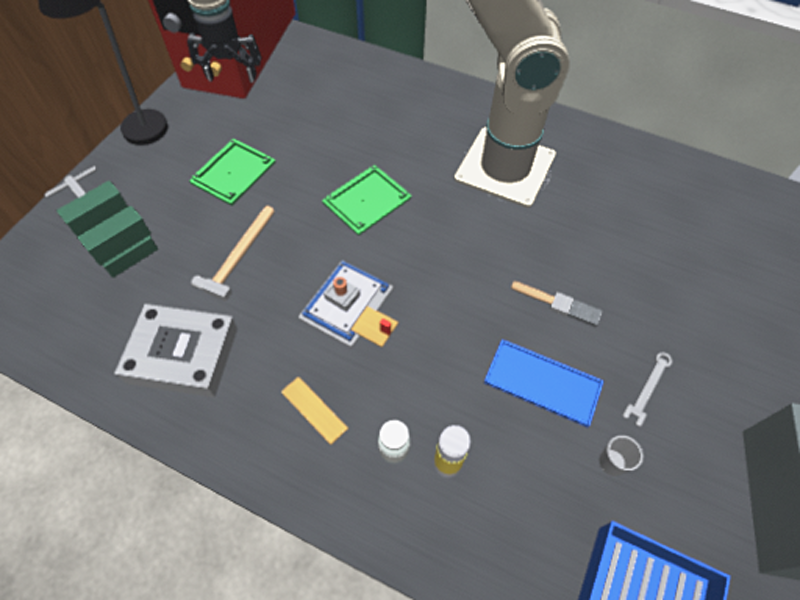

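The top view shows the nest with its stack at (441,302) and the red lug at (398,288), both in 800x600 pixels, plus the blue tray at (271,308). The plate sticks out to image left, which is world +y. The scene view agrees: lug (386,326), tray (544,382).

```bash
cat > h.py <<'E'
import numpy as np, cv2
from scipy.spatial.transform import Rotation as Rn
def rays(c,px):
    p=cv2.undistortPoints(np.asarray(px,float).reshape(-1,1,2),c['mtx'],np.array(c['distortion'])).reshape(-1,2)
    d=np.c_[p,np.ones(len(p))]@c['R']; return -c['R'].T@c['t'],d/np.linalg.norm(d,axis=1,keepdims=True)
def plane(c,px,z):
    o,d=rays(c,px); return (o+d*((z-o[2])/d[:,2])[:,None])[:,:2]
def tri(obs):
    A=np.zeros((3,3));b=np.zeros(3)
    for c,p in obs:
        o,d=rays(c,[p]);M=np.eye(3)-np.outer(d[0],d[0]);A+=M;b+=M@o
    X=np.linalg.solve(A,b)
    return X,[np.linalg.norm(np.cross(X-rays(c,[p])[0],rays(c,[p])[1][0])) for c,p in obs]
def blobs(img,f,n=4,minA=8):
    hsv=cv2.cvtColor(img,cv2.COLOR_RGB2HSV); m=f(hsv[...,0].astype(int),hsv[...,1].astype(int),hsv[...,2].astype(int)).astype(np.uint8)
    k,l,s,c=cv2.connectedComponentsWithStats(m)
    o=sorted(range(1,k),key=lambda i:-s[i,4])[:n]
    return [(s[i,4],c[i],l==i) for i in o if s[i,4]>=minA]
red=lambda h,s,v:((h<6)|(h>174))&(s>170)&(v>90)
blue=lambda h,s,v:(h>100)&(h<125)&(s>110)&(v>60)
brass=lambda h,s,v:(h>14)&(h<26)&(s>100)&(v>130)
def px(m): return np.argwhere(m)[:,::-1]
E
python3 - <<'E'
from cell import ctrl
from h import *
for n in ("scene","top"):
    I=ctrl.get_image(n);c=ctrl.calibration(n)
    for nm,f in (("red",red),("blue",blue),("brass",brass)):
        for a,ce,m in blobs(I,f,7):
            r=cv2.minAreaRect(plane(c,px(m),14).astype(np.float32))
            print(n,nm,a,ce.round(1),np.round(r[0]),np.round(r[1]),round(r[2],1))
E
```

```text
scene red 275 [125.5  44.6] [  34. -983.] [432. 139.] 75.0
scene red 46 [115.9  30.9] [  -16. -1042.] [105.  39.] 42.2
scene red 33 [246.5 209.5] [562. -65.] [26. 17.] 26.4
scene red 17 [140.1  38.6] [  -8. -895.] [23. 48.] 15.2
scene red 16 [98.4  6.3] [ -129. -1230.] [111.   5.] 50.8
scene red 12 [153.7  60. ] [  83. -756.] [24. 15.] 82.2
scene red 11 [128.5  31.9] [ -29. -971.] [33. 12.] 44.8
scene blue 2541 [414.2 363.5] [766. 552.] [126. 269.] 25.3
scene blue 2275 [348.3 244.5] [531. 276.] [111. 221.] 0.6
scene blue 106 [230.2  11.9] [-370. -621.] [203.  20.] 28.1
scene blue 87 [210.  208.4] [ 609. -180.] [120.  19.] 87.5
scene blue 69 [206.7 184.3] [ 531. -232.] [  7. 131.] 85.8
scene blue 65 [235.1 176.3] [ 461. -167.] [119.  20.] 77.8
scene blue 31 [505.9   0.8] [-1102.   591.] [26. 71.] 28.6
scene brass 691 [200.8 262.2] [ 787. -111.] [151.  45.] 71.5
scene brass 358 [238.2 208.5] [569. -89.] [78. 68.] 85.5
scene brass 82 [286.9 298.8] [772. 174.] [22. 41.] 17.2
scene brass 27 [137.6  41.8] [  13. -890.] [43. 21.] 65.3
scene brass 24 [119.5  38.9] [  30. -977.] [36. 23.] 82.0
top red 2628 [494.2 340. ] [ -45. -959.] [159. 312.] 83.0
top red 12 [254.5 184. ] [575. -60.] [12.  8.] 89.6
top blue 1562 [104.  126.7] [828. 570.] [163. 226.] 0.0
top blue 1421 [173.  196.5] [525. 276.] [224. 105.] 89.6
top blue 91 [  4.4 201.2] [517. 955.] [210.   9.] 15.7
top blue 54 [295.6 193.2] [ 534. -230.] [  7. 131.] 85.3
top blue 42 [280.5 210.4] [ 464. -168.] [115.   7.] 85.4
top blue 39 [283.8 174.7] [ 614. -179.] [117.   6.] 85.7
top brass 384 [266.8 137. ] [ 778. -114.] [149.  47.] 70.5
top brass 266 [261.8 186.3] [567. -87.] [75. 68.] 89.2
top brass 46 [474.5 296.1] [ 119. -920.] [23. 28.] 0.1
top brass 46 [453.5 300.4] [ 104. -837.] [23. 28.] 0.1
```

```bash
cat >> h.py <<'E'
def plan(s,pos,yaw,n):
    """n equal rows (shift along axes at the row's start) from state s to pos, tool down at yaw"""
    R0=Rn.from_euler('xyz',s['tool_rot']);R1=Rn.from_euler('xyz',[np.pi,0,yaw])
    w=(R0.inv()*R1).as_rotvec(degrees=True)
    d=(np.array(pos)-s['eef_pos'])/n
    for i in range(n):
        R=R0*Rn.from_rotvec(w*i/n,degrees=True); print((w/n).round(2),(R.inv().apply(d)/1000).round(4))
E
python3 - <<'E'
from cell import ctrl
from h import *
T={n:ctrl.calibration(n) for n in("scene","top")}
print(tri([(T['scene'],(246.5,209.5)),(T['top'],(254.5,184))]))
s=ctrl.read_state()
c=ctrl.calibration("wrist");R=Rn.from_euler('xyz',s['tool_rot']).as_matrix()
print("cam in tool",R.T@(-c['R'].T@c['t']-s['eef_pos']),"axis",R.T@c['R'][2],c['mtx'][0,0])
plan(s,[560,-90,260],np.radians(85.5),11)
E
```

```text
(array([571.27696664, -60.19991073,  33.40004196]), [np.float64(0.44063427790471565), np.float64(0.4406342779048481)])
cam in tool [  66.66784836   -0.66162967 -142.61056781] axis [-2.67058083e-01  2.45347108e-04  9.63680403e-01] 283.2654710460504
[-0.01 -0.   -5.63] [ 0.0434 -0.0312 -0.0026]
[-0.01 -0.   -5.63] [ 0.0462 -0.0268 -0.0026]
[-0.01 -0.   -5.63] [ 0.0486 -0.0221 -0.0026]
[-0.01 -0.   -5.63] [ 0.0506 -0.0172 -0.0026]
[-0.01 -0.   -5.63] [ 0.052  -0.0122 -0.0026]
[-0.01 -0.   -5.63] [ 0.053  -0.007  -0.0026]
[-0.01 -0.   -5.63] [ 0.0534 -0.0018 -0.0027]
[-0.01 -0.   -5.63] [ 0.0533  0.0034 -0.0027]
[-0.01 -0.   -5.63] [ 0.0527  0.0086 -0.0027]
[-0.01 -0.   -5.63] [ 0.0516  0.0138 -0.0027]
[-0.01 -0.   -5.63] [ 0.05    0.0188 -0.0027]
```

>>> carry_out(deltas=[0,0,-5.63,0.0434,-0.0312,-0.0026,-1,0,0,-5.63,0.0462,-0.0268,-0.0026,-1,0,0,-5.63,0.0486,-0.0221,-0.0026,-1,0,0,-5.63,0.0506,-0.0172,-0.0026,-1,0,0,-5.63,0.052,-0.0122,-0.0026,-1,0,0,-5.63,0.053,-0.007,-0.0026,-1,0,0,-5.63,0.0534,-0.0018,-0.0027,-1,0,0,-5.63,0.0533,0.0034,-0.0027,-1,0,0,-5.63,0.0527,0.0086,-0.0027,-1,0,0,-5.63,0.0516,0.0138,-0.0027,-1,0,0,-5.63,0.05,0.0188,-0.0027,-1,0,0,0,0,0,0,-1])

```text
clock: 1.7
eef_pos: [562.2, -84.6, 260.6]
tool_rot: [3.14, -0.004, 1.501]
force: [-0.9, -0.5, 0.0]
width: 85.4
gripper_force: 0.0
```

Run:
```python
from cell import ctrl
from h import *
s=ctrl.read_state();c=ctrl.calibration("wrist");I=ctrl.get_image("wrist")
np.savez("w1.npz",I=I,**{k:np.array(v) for k,v in c.items()})
cv2.imwrite("pics/w1.png",cv2.resize(I,(800,600),interpolation=cv2.INTER_CUBIC)[:,:,::-1])
print(s['clock'],s['eef_pos'],s['tool_rot'],s['force'])
for nm,f in (("red",red),("blue",blue),("brass",brass)):
  for a,ce,m in blobs(I,f,4,40):
    for z in (14,24):
      r=cv2.minAreaRect(plane(c,px(m),z).astype(np.float32));print(nm,a,ce.round(1),z,np.round(r[0],1),np.round(r[1],1),round(r[2],1))
```

```text
1.7 [562.22015882 -84.55693418 260.63773789] [ 3.13973934 -0.00361572  1.50131219] [-0.89614117 -0.53579505  0.01032156]
blue 420 [192.5 219.6] 14 [ 464.7 -168.6] [125.4  18.4] 82.4
blue 420 [192.5 219.6] 24 [ 467.3 -164.7] [122.2  18. ] 82.4
blue 383 [294.6 221. ] 14 [ 609.4 -180.4] [125.1  17.1] 87.7
blue 383 [294.6 221. ] 24 [ 608.3 -176.3] [121.9  16.7] 87.7
blue 164 [270.2 262.3] 14 [ 568.7 -236.8] [ 6.8 59.7] 86.0
blue 164 [270.2 262.3] 24 [ 568.7 -231.1] [ 6.6 58.2] 86.0
blue 162 [218.5 261.5] 14 [ 497.1 -230.8] [ 7.1 62.7] 84.3
blue 162 [218.5 261.5] 24 [ 498.9 -225.3] [ 6.9 61.1] 84.3
brass 3420 [411.6 168.8] 14 [ 776.5 -111. ] [147.3  46.2] 70.7
brass 3420 [411.6 168.8] 24 [ 771.1 -108.6] [143.6  45. ] 70.7
brass 2430 [259.4 166.7] 14 [566.8 -88. ] [77.4 66.9] 86.0
brass 2430 [259.4 166.7] 24 [566.8 -86.2] [75.4 65.2] 86.0
```

View pics/w1.png

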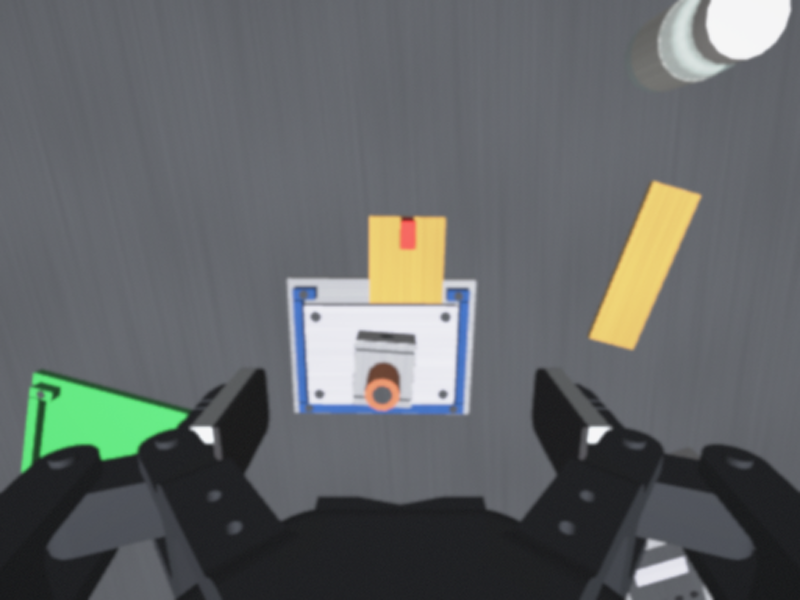

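The wrist view shows the lug at (408,234), the brass plate's free corners at (368,216) and (446,217), and the nest base corners at (288,278), (475,280), (468,413) and (294,413). All are in the 800x600 picture.

```bash
sed -i 's/(s>170)&(v>90)/(s>120)\&(v>90)/' h.py
python3 - <<'E'
from cell import ctrl
from h import *
d=np.load("w1.npz");c={k:d[k] for k in('mtx','distortion','R','t')}
S=lambda p:(np.array(p)+.5)*.64-.5
b=plane(c,S([(288,278),(475,280),(468,413),(294,413)]),10);print(b.round(1),b.mean(0).round(1))
print([round(float(np.linalg.norm(b[i]-b[i-1])),1) for i in range(4)],np.degrees(np.arctan2(*(b[1]-b[0])[::-1])),np.degrees(np.arctan2(*(b[2]-b[3])[::-1])))
e=plane(c,S([(368,216),(446,217)]),16);print(e.round(1))
for a,ce,m in blobs(d['I'],red,3,8):
    print(a,ce);
    if abs(ce[0]-261)<10:
        p=px(m);print(p.min(0),p.max(0)); print(tri([(c,ce),(ctrl.calibration('top'),(254.5,184))]),tri([(c,ce),(ctrl.calibration('scene'),(246.5,209.5))]))
        for z in (58,37): r=cv2.minAreaRect(plane(c,p,z).astype(np.float32));print(z,r)
plan(ctrl.read_state(),[571,-64,130],np.radians(86),3)
E
```

```text
[[ 458.4  -97.7]
 [ 628.1 -111.5]
 [ 617.8 -246.2]
 [ 445.8 -234. ]] [ 537.5 -172.3]
[136.9, 170.2, 135.1, 172.4] -4.635356318869259 -4.045068065658631
[[536.4 -47. ]
 [603.5 -52.5]]
152 [260.50657895 148.72368421]
[257 139] [264 158]
(array([568.87128983, -59.95000213,  44.57656924]), [np.float64(0.28484726922783615), np.float64(0.2848472692279691)]) (array([569.12798544, -61.98319271,  28.43083588]), [np.float64(0.1456033946954607), np.float64(0.14560339469551062)])
58 ((568.9124145507812, -58.43694305419922), (22.974666595458984, 8.567070960998535), 86.07459259033203)
37 ((569.1200561523438, -60.927608489990234), (24.371238708496094, 9.087809562683105), 86.07482147216797)
[-0.   -0.02 -0.08] [0.0082 0.0028 0.0434]
[-0.   -0.02 -0.08] [0.0082 0.0028 0.0434]
[-0.   -0.02 -0.08] [0.0082 0.0028 0.0434]
```

>>> carry_out(deltas=[0,0,0,0.0082,0.0024,0.0434,-1,0,0,0,0.0082,0.0024,0.0434,-1,0,0,0,0.0082,0.0024,0.0434,-1,0,0,0,0,0,0,-1])

```text
clock: 2.25
eef_pos: [566.1, -67.3, 127.4]
tool_rot: [-3.134, 0.001, 1.492]
force: [-0.6, -0.3, 0.9]
width: 85.6
gripper_force: 0.0
```

Run:
```python
from cell import ctrl
from h import *
s=ctrl.read_state();c=ctrl.calibration("wrist");I=ctrl.get_image("wrist")
cv2.imwrite("pics/w2.png",I[:,:,::-1])
d=np.load("w1.npz");c1={k:d[k] for k in('mtx','distortion','R','t')}
print(s['clock'],s['eef_pos'],s['tool_rot'],s['force'])
for a,ce,m in blobs(I,red,3,20):
    p=px(m);print(a,ce,p.min(0),p.max(0),tri([(c,ce),(c1,(260.5,148.7))]))
    for z in (58,37): r=cv2.minAreaRect(plane(c,p,z).astype(np.float32));print(z,r)
```

```text
2.25 [566.13066754 -67.29841025 127.43270164] [-3.13401705e+00  7.37186111e-04  1.49163872e+00] [-0.62623784 -0.28657109  0.89035243]
438 [261.00228311 188.89954338] [255 171] [267 206] (array([569.06981678, -60.11343073,  45.15413595]), [np.float64(0.07526411865254302), np.float64(0.07526411865230943)])
58 ((569.3220825195312, -56.59394836425781), (28.064924240112305, 9.445188522338867), 85.55349731445312)
37 ((569.11279296875, -62.231719970703125), (30.845256805419922, 10.380794525146484), 85.55341339111328)
```

View pics/w2.png

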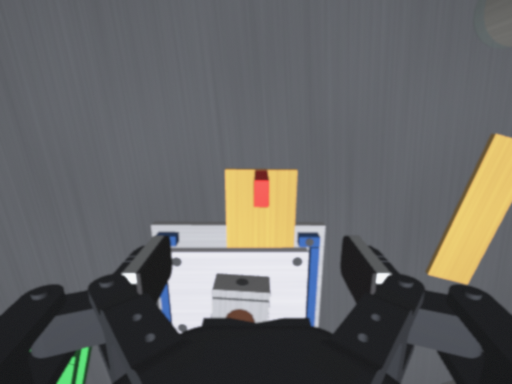

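The 512x384 wrist image shows the lug centred at (261,189), between the open fingers. The fit is within 0.1 mm and the height lies inside the lug, so I descend.

>>> carry_out(deltas=[0,0,-0.3,0.0065,0.0028,0.03,-1,0,0,0,0,0,0.03,-1,0,0,0,0,0,0.025,-1,0,0,0,0,0,0.015,-1,0,0,0,0,0,0,-1])

```text
clock: 2.92
eef_pos: [572.8, -60.9, 30.7]
tool_rot: [3.141, 0.001, 1.497]
force: [-0.1, 0.3, -0.1]
width: 85.5
gripper_force: 0.0
```

Run:
```python
from cell import ctrl
from h import *
s=ctrl.read_state();print(s['clock'],s['eef_pos'],s['tool_rot'],s['force'],s['torque'])
plan(s,[569.4,-61,21],np.radians(85.8),1)
```

```text
2.925 [572.7836694  -60.90349596  30.72246693] [3.14123408e+00 5.23302977e-04 1.49697623e+00] [-0.11328688  0.29056021 -0.09620491] [-0.01039868 -0.00346596 -0.00663329]
[ 0.02  0.03 -0.03] [-0.0003 -0.0034  0.0097]
```

>>> carry_out(deltas=[0,0,0,0,-0.0034,0.0097,-1,0,0,0,0,0,0,-1,0,0,0,0,0,0,-1])

```text
clock: 3.3
eef_pos: [569.4, -59.9, 20.9]
tool_rot: [3.141, 0.0, 1.498]
force: [-0.3, 0.0, 0.2]
width: 85.8
gripper_force: 0.0
```

>>> carry_out(deltas=[0,0,0,0,0,0,0.3,0,0,0,0,0,0,1,0,0,0,0,0,0,1,0,0,0,0,0,0,1,0,0,0,0,0,0,1,0,0,0,0,0,0,1])

```text
clock: 4.05
eef_pos: [569.3, -59.8, 20.7]
tool_rot: [3.141, -0.0, 1.498]
force: [0.6, 0.2, 2.5]
width: 11.3
gripper_force: 58.5
```

>>> carry_out(deltas=[0,0,0,0,-0.002,0,1,0,0,0,0,-0.002,0,1,0,0,0,0,-0.002,0,1,0,0,0,0,-0.002,0,1,0,0,0,0,0,0,1])

```text
clock: 4.68
eef_pos: [562.2, -59.3, 20.8]
tool_rot: [3.139, -0.0, 1.499]
force: [5.5, -0.1, -0.8]
width: 11.3
gripper_force: 58.5
```

>>> carry_out(deltas=[0,0,0,0,-0.002,0,1,0,0,0,0,-0.002,0,1,0,0,0,0,-0.002,0,1,0,0,0,0,-0.001,0,1,0,0,0,0,0,0,1])

```text
clock: 5.3
eef_pos: [555.5, -58.6, 20.8]
tool_rot: [3.139, -0.0, 1.499]
force: [5.4, -1.8, -1.7]
width: 11.1
gripper_force: 58.6
```

```bash
cat > st.py <<'E'
from cell import ctrl
import numpy as np
s=ctrl.read_state();print(s['clock'],s['eef_pos'].round(2),s['tool_rot'].round(4),s['force'].round(2),s['torque'].round(3))
d=s['eef_pos'][:2]-[537.5,-172.3];a=np.radians(-94.2);print("nest x,y",d@[np.cos(a),np.sin(a)],d@[-np.sin(a),np.cos(a)])
E
python3 st.py
```

```text
5.3 [555.52 -58.62  20.79] [ 3.1389e+00 -3.0000e-04  1.4992e+00] [ 5.35 -1.84 -1.75] [-0.058 -1.195  0.658]
nest x,y -114.69892212491756 9.648449936852368
```

>>> carry_out(deltas=[0,0,0,0,-0.001,0,1,0,0,0,0,-0.001,0,1])

```text
clock: 5.55
eef_pos: [553.7, -58.4, 20.8]
tool_rot: [3.139, -0.0, 1.499]
force: [5.8, 0.5, -2.0]
width: 11.0
gripper_force: 58.7
```

```bash
python3 st.py
```

```text
5.55 [553.72 -58.43  20.79] [ 3.1385e+00 -4.0000e-04  1.4993e+00] [ 5.79  0.51 -1.98] [-0.069 -1.221  0.642]
nest x,y -114.75703882241162 7.835642017312347
```

>>> carry_out(deltas=[0,0,0,0,-0.001,0,1,0,0,0,0,-0.001,0,1])

```text
clock: 5.8
eef_pos: [551.8, -58.3, 20.8]
tool_rot: [3.138, -0.0, 1.499]
force: [6.0, -0.4, -1.2]
width: 11.6
gripper_force: 58.7
```

```bash
python3 st.py
```

```text
5.8 [551.78 -58.27  20.8 ] [ 3.1384e+00 -4.0000e-04  1.4993e+00] [ 6.   -0.41 -1.17] [-0.028 -1.224  0.674]
nest x,y -114.76639766034491 5.895194262758981
```

>>> carry_out(deltas=[0,0,0,0,-0.001,0,1,0,0,0,0,-0.001,0,1])

```text
clock: 6.05
eef_pos: [549.9, -58.0, 20.8]
tool_rot: [3.138, -0.001, 1.499]
force: [6.1, -0.5, -1.4]
width: 11.2
gripper_force: 58.7
```

```bash
python3 st.py
```

```text
6.05 [549.89 -58.04  20.8 ] [ 3.1382e+00 -5.0000e-04  1.4995e+00] [ 6.06 -0.53 -1.41] [-0.034 -1.328  0.666]
nest x,y -114.85768234355767 3.9921299714161873
```

>>> carry_out(deltas=[0,0,0,0,-0.001,0,1,0,0,0,0,-0.001,0,1])

```text
clock: 6.3
eef_pos: [548.0, -57.9, 20.8]
tool_rot: [3.138, -0.001, 1.5]
force: [5.9, -0.0, -1.3]
width: 11.3
gripper_force: 58.7
```

```bash
python3 st.py
```

```text
6.3 [547.99 -57.89  20.83] [ 3.1380e+00 -6.0000e-04  1.4996e+00] [ 5.89 -0.02 -1.27] [-0.042 -1.325  0.728]
nest x,y -114.86646175514237 2.0874840749003956
```

>>> carry_out(deltas=[0,0,0,0,-0.001,0,1,0,0,0,0,-0.001,0,1])

```text
clock: 6.55
eef_pos: [546.1, -57.7, 20.8]
tool_rot: [3.138, -0.001, 1.5]
force: [6.7, 0.3, -2.0]
width: 11.2
gripper_force: 58.7
```

```bash
python3 st.py
```

```text
6.55 [546.09 -57.75  20.83] [ 3.1379e+00 -6.0000e-04  1.4996e+00] [ 6.68  0.29 -1.97] [-0.007 -1.351  0.713]
nest x,y -114.87445290417264 0.17655075962125652
```

>>> carry_out(deltas=[0,0,0,0,-0.001,0,1,0,0,0,0,-0.001,0,1])

```text
clock: 6.8
eef_pos: [544.2, -57.6, 20.8]
tool_rot: [3.138, -0.001, 1.5]
force: [7.6, 0.3, -1.8]
width: 11.4
gripper_force: 58.8
```

```bash
python3 st.py
```

```text
6.8 [544.2  -57.6   20.84] [ 3.1377e+00 -6.0000e-04  1.4998e+00] [ 7.57  0.29 -1.81] [-0.084 -1.385  0.712]
nest x,y -114.88241834282829 -1.7172529241662084
```

>>> carry_out(deltas=[0,0,0,0,-0.001,0,1,0,0,0,0,0,0,1])

```text
clock: 7.05
eef_pos: [543.1, -57.5, 20.8]
tool_rot: [3.138, -0.001, 1.5]
force: [6.5, 0.5, -2.3]
width: 11.1
gripper_force: 58.8
```

```bash
python3 st.py
```

```text
7.05 [543.12 -57.48  20.83] [ 3.1378e+00 -6.0000e-04  1.4998e+00] [ 6.46  0.48 -2.26] [-0.095 -1.301  0.726]
nest x,y -114.91923447749406 -2.8032005134280675
```

Still only friction, so I continue.

>>> carry_out(deltas=[0,0,0,0,-0.001,0,1,0,0,0,0,-0.001,0,1])

```text
clock: 7.3
eef_pos: [541.3, -57.3, 20.8]
tool_rot: [3.138, -0.001, 1.5]
force: [7.3, -1.7, -1.4]
width: 11.2
gripper_force: 58.9
```

```bash
python3 st.py
```

```text
7.3 [541.29 -57.35  20.85] [ 3.1375e+00 -6.0000e-04  1.4999e+00] [ 7.31 -1.71 -1.4 ] [-0.058 -1.428  0.715]
nest x,y -114.92273972934817 -4.636008955284415
```

>>> carry_out(deltas=[0,0,0,0,-0.001,0,1,0,0,0,0,-0.001,0,1])

```text
clock: 7.55
eef_pos: [539.4, -57.1, 20.9]
tool_rot: [3.137, -0.001, 1.5]
force: [6.5, 0.5, -1.9]
width: 11.7
gripper_force: 58.9
```

```bash
python3 st.py
```

```text
7.55 [539.43 -57.15  20.85] [ 3.1373e+00 -7.0000e-04  1.5000e+00] [ 6.53  0.49 -1.86] [-0.024 -1.406  0.732]
nest x,y -114.98389243730537 -6.5072698957232005
```

>>> carry_out(deltas=[0,0,0,0,-0.001,0,1,0,0,0,0,-0.001,0,1])

```text
clock: 7.8
eef_pos: [538.1, -57.1, 21.0]
tool_rot: [3.136, -0.001, 1.5]
force: [8.4, -0.2, -2.4]
width: 11.5
gripper_force: 59.3
```

```bash
python3 st.py
```

```text
7.8 [538.12 -57.07  20.96] [ 3.1360e+00 -8.0000e-04  1.5003e+00] [ 8.37 -0.2  -2.43] [-0.059 -1.64   0.904]
nest x,y -114.96568383214279 -7.825483053027031
```

Force, torque and lag all rose, so this looks like contact. I confirm with a small step.

>>> carry_out(deltas=[0,0,0,0,-0.0007,0,1,0,0,0,0,0,0,1])

```text
clock: 8.05
eef_pos: [537.9, -57.0, 21.1]
tool_rot: [3.135, -0.001, 1.5]
force: [8.9, -1.1, -3.2]
width: 11.7
gripper_force: 59.5
```

```bash
python3 st.py
```

```text
8.05 [537.94 -57.02  21.09] [ 3.1350e+00 -9.0000e-04  1.5005e+00] [ 8.92 -1.07 -3.24] [-0.04  -1.759  0.928]
nest x,y -115.00020240000966 -8.004696382208333
```

>>> carry_out(deltas=[0,0,0,0,-0.001,0,1,0,0,0,0,0,0,1])

```text
clock: 8.3
eef_pos: [537.6, -57.0, 21.2]
tool_rot: [3.134, -0.001, 1.501]
force: [8.9, -1.0, -3.5]
width: 11.3
gripper_force: 60.0
```

```bash
python3 st.py
```

```text
8.3 [537.57 -57.02  21.16] [ 3.1338e+00 -9.0000e-04  1.5006e+00] [ 8.92 -0.98 -3.46] [-0.159 -1.929  0.942]
nest x,y -114.97991638361326 -8.37146391617204
```

Blocked, so that is the dowel: 1.7 mm commanded moved it only 0.55 mm, with contact at TCP nest-y of about -7.4. I ease back so that the TCP rests at about -5.9 with little side load.

>>> carry_out(deltas=[0,0,0,0,0.002,0,1,0,0,0,0,0.002,0,1,0,0,0,0,0.0015,0,1,0,0,0,0,0.0015,0,1,0,0,0,0,0,0,1])

```text
clock: 8.93
eef_pos: [539.4, -57.1, 20.6]
tool_rot: [-3.14, -0.0, 1.498]
force: [0.5, 3.2, 5.0]
width: 11.7
gripper_force: 59.3
```

```bash
python3 st.py
```

```text
8.925 [539.42 -57.11  20.62] [-3.1396e+00 -4.0000e-04  1.4981e+00] [0.49 3.2  4.98] [ 0.54  -0.142  0.433]
nest x,y -115.02528226363602 -6.522613946948027
```

>>> carry_out(deltas=[0,0,0,0,0,0,1,0,0,0,0,0,0,1])

```text
clock: 9.18
eef_pos: [539.4, -57.1, 20.6]
tool_rot: [-3.14, -0.0, 1.498]
force: [-0.1, 3.0, 5.3]
width: 11.3
gripper_force: 59.3
```

```bash
python3 st.py
```

```text
9.175 [539.44 -57.07  20.62] [-3.1397e+00 -5.0000e-04  1.4981e+00] [-0.11  2.97  5.34] [ 0.542 -0.21   0.469]
nest x,y -115.05854315157431 -6.507597285425223
```

>>> carry_out(deltas=[0,0,0,0,0.0008,0,1,0,0,0,0.001,0,0,1,0,0,0,0.001,0,0,1,0,0,0,0,0,0,1])

```text
clock: 9.68
eef_pos: [539.6, -57.0, 20.5]
tool_rot: [-3.138, 0.002, 1.497]
force: [-1.7, -0.2, 5.4]
width: 11.5
gripper_force: 59.4
```

```bash
python3 st.py
```

```text
9.675 [539.63 -57.    20.53] [-3.1384e+00  1.8000e-03  1.4967e+00] [-1.72 -0.19  5.36] [-0.115 -0.061  0.444]
nest x,y -115.1504399893785 -6.31656450417965
```

>>> carry_out(deltas=[0,0,0,0.001,0,0,1,0,0,0,0.001,0,0,1,0,0,0,0,0,0,1])

```text
clock: 10.05
eef_pos: [540.1, -56.7, 20.5]
tool_rot: [-3.139, 0.003, 1.495]
force: [-1.9, -5.6, 5.2]
width: 11.2
gripper_force: 59.2
```

```bash
python3 st.py
```

```text
10.05 [540.14 -56.71  20.46] [-3.139   0.0034  1.495 ] [-1.87 -5.56  5.2 ] [-1.154  0.053  0.289]
nest x,y -115.4713743960183 -5.832529282764991
```

>>> carry_out(deltas=[0,0,0,0.001,0,0,1,0,0,0,0.001,0,0,1,0,0,0,0,0,0,1])

```text
clock: 10.42
eef_pos: [540.9, -55.1, 20.4]
tool_rot: [-3.14, 0.003, 1.494]
force: [0.2, -6.5, 3.0]
width: 11.2
gripper_force: 59.0
```

```bash
python3 st.py
```

```text
10.425 [540.87 -55.07  20.42] [-3.14    0.0035  1.494 ] [ 0.23 -6.51  2.98] [-1.265 -0.227  0.159]
nest x,y -117.15788389563502 -5.223091937404817
```

>>> carry_out(deltas=[0,0,0,0.001,-0.0002,0,1,0,0,0,0.001,0,0,1,0,0,0,0.001,0,0,1])

```text
clock: 10.8
eef_pos: [541.0, -52.3, 20.4]
tool_rot: [-3.14, 0.004, 1.494]
force: [0.4, -8.2, 2.1]
width: 11.1
gripper_force: 58.9
```

```bash
python3 st.py
```

```text
10.8 [541.03 -52.26  20.41] [-3.1403  0.0036  1.4939] [ 0.41 -8.25  2.1 ] [-1.503 -0.296  0.21 ]
nest x,y -119.97511643968343 -5.2672645184301805
```

>>> carry_out(deltas=[0,0,0,0.001,0,0,1,0,0,0,0.001,0,0,1])

```text
clock: 11.05
eef_pos: [541.1, -50.8, 20.4]
tool_rot: [-3.14, 0.004, 1.494]
force: [1.4, -8.5, 2.1]
width: 11.4
gripper_force: 58.8
```

```bash
python3 st.py
```

```text
11.05 [541.11 -50.83  20.35] [-3.1401  0.0043  1.4936] [ 1.42 -8.51  2.06] [-1.769 -0.322  0.193]
nest x,y -121.41066633989237 -5.296318419526616
```

>>> carry_out(deltas=[0,0,0,0.001,0,0,1,0,0,0,0,0,0,1])

```text
clock: 11.3
eef_pos: [541.2, -50.5, 20.3]
tool_rot: [-3.14, 0.005, 1.493]
force: [1.0, -9.1, 2.1]
width: 11.3
gripper_force: 58.8
```

```bash
python3 st.py
```

```text
11.3 [541.18 -50.51  20.3 ] [-3.1401  0.005   1.4931] [ 1.03 -9.09  2.06] [-1.817 -0.379  0.185]
nest x,y -121.73748759030555 -5.246759854703764
```

>>> carry_out(deltas=[0,0,0,0.001,0,0,1,0,0,0,0,0,0,1])

```text
clock: 11.55
eef_pos: [541.2, -50.3, 20.3]
tool_rot: [-3.14, 0.006, 1.493]
force: [1.2, -10.0, 1.6]
width: 11.1
gripper_force: 58.7
```

```bash
python3 st.py
```

```text
11.55 [541.24 -50.26  20.27] [-3.1401  0.0058  1.4926] [ 1.17 -9.97  1.63] [-2.12  -0.39   0.193]
nest x,y -121.98647149580238 -5.207836859037646
```

Run:
```python
from cell import ctrl
import cv2
I=ctrl.get_image("wrist");cv2.imwrite("pics/w3.png",cv2.resize(I[150:384,80:440],None,fx=2.2,fy=2.2,interpolation=cv2.INTER_CUBIC)[:,:,::-1])
```

View pics/w3.png

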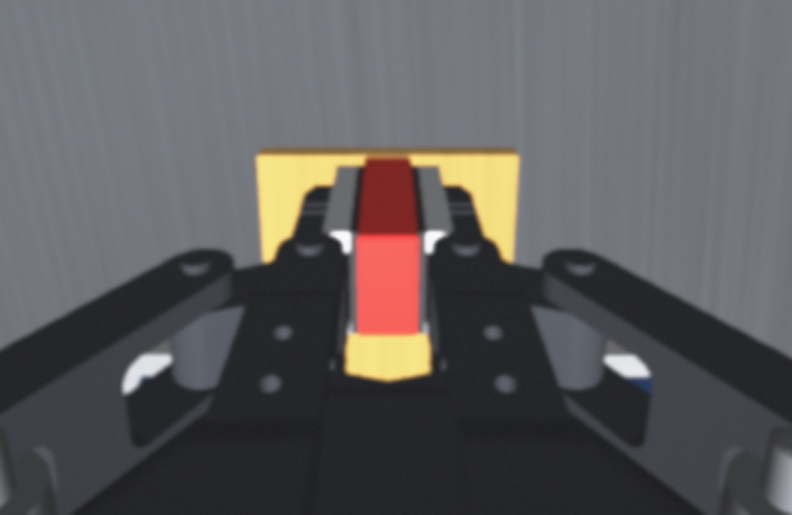

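The picture shows the lug seated squarely in the pads and not slipping, with the plate edge from (257,152) to (518,152). The stack itself is hidden.

>>> carry_out(deltas=[0,0,0,0.001,0,0,1,0,0,0,0.0005,0,0,1,0,0,0,0,0,0,1])

```text
clock: 11.98
eef_pos: [541.2, -49.8, 20.2]
tool_rot: [-3.14, 0.007, 1.492]
force: [0.8, -12.8, 0.9]
width: 11.2
gripper_force: 58.6
```

```bash
python3 st.py
```

```text
11.975 [541.21 -49.81  20.19] [-3.1399  0.0069  1.4919] [  0.84 -12.8    0.92] [-2.508 -0.448  0.178]
nest x,y -122.42767582417727 -5.27331324661988
```

Side clearance is uncertain, so I unload the pull and feel the outer wall again.

>>> carry_out(deltas=[0,0,0,-0.002,0,0,1,0,0,0,-0.002,0,0,1,0,0,0,-0.001,0,0,1,0,0,0,0,0,0,1])

```text
clock: 12.48
eef_pos: [541.2, -49.9, 20.5]
tool_rot: [-3.14, 0.002, 1.496]
force: [0.9, -6.1, 3.7]
width: 11.4
gripper_force: 59.0
```

```bash
python3 st.py
```

```text
12.475 [541.22 -49.87  20.46] [-3.1405e+00  1.7000e-03  1.4959e+00] [ 0.91 -6.05  3.72] [-1.366 -0.162 -0.024]
nest x,y -122.37805000512827 -5.258914707628916
```

>>> carry_out(deltas=[0,0,0,0,-0.001,0,1,0,0,0,0,-0.001,0,1,0,0,0,0,0,0,1])

```text
clock: 12.85
eef_pos: [540.6, -49.5, 20.6]
tool_rot: [3.14, 0.001, 1.497]
force: [2.6, -6.3, 2.0]
width: 11.0
gripper_force: 58.7
```

```bash
python3 st.py
```

```text
12.85 [540.65 -49.48  20.56] [3.1400e+00 1.2000e-03 1.4972e+00] [ 2.63 -6.26  1.99] [-1.322 -0.491  0.255]
nest x,y -122.72114138969154 -5.854635740345394
```

>>> carry_out(deltas=[0,0,0,0,-0.001,0,1,0,0,0,0,0,0,1])

```text
clock: 13.1
eef_pos: [540.4, -49.3, 20.6]
tool_rot: [3.139, 0.001, 1.498]
force: [3.4, -7.0, 1.0]
width: 11.4
gripper_force: 58.6
```

```bash
python3 st.py
```

```text
13.1 [540.42 -49.3   20.64] [3.1386e+00 1.0000e-03 1.4978e+00] [ 3.42 -7.03  0.96] [-1.296 -0.641  0.394]
nest x,y -122.88558754182198 -6.09247430003219
```

>>> carry_out(deltas=[0,0,0,0.001,0,0,1,0,0,0,0.001,0,0,1,0,0,0,0,0,0,1])

```text
clock: 13.48
eef_pos: [540.1, -48.4, 20.5]
tool_rot: [3.14, 0.002, 1.498]
force: [2.8, -8.8, 1.5]
width: 11.2
gripper_force: 58.7
```

```bash
python3 st.py
```

```text
13.475 [540.07 -48.45  20.52] [3.1396e+00 2.5000e-03 1.4976e+00] [ 2.77 -8.77  1.55] [-1.748 -0.627  0.495]
nest x,y -123.70858970905034 -6.510039338300364
```

>>> carry_out(deltas=[0,0,0,0.001,0,0,1,0,0,0,0.001,0,0,1,0,0,0,0,0,0,1])

```text
clock: 13.85
eef_pos: [540.0, -47.6, 20.4]
tool_rot: [3.14, 0.004, 1.497]
force: [2.6, -11.8, 0.7]
width: 11.7
gripper_force: 58.6
```

```bash
python3 st.py
```

```text
13.85 [540.05 -47.59  20.44] [3.1399 0.0037 1.4969] [  2.56 -11.84   0.68] [-2.147 -0.653  0.548]
nest x,y -124.5597504388852 -6.593047228473934
```

Travel is already 10 mm, more than the cross leg's 6 mm total, so the dowel is inside the lane. Only side load matters now. I ease slightly to +y and keep pulling.

>>> carry_out(deltas=[0,0,0,0.001,0.0008,0,1,0,0,0,0.001,0,0,1,0,0,0,0,0,0,1])

```text
clock: 14.22
eef_pos: [540.5, -45.2, 20.4]
tool_rot: [3.141, 0.003, 1.497]
force: [3.1, -8.5, 1.7]
width: 11.3
gripper_force: 58.8
```

```bash
python3 st.py
```

```text
14.225 [540.52 -45.23  20.42] [3.1408 0.0033 1.4965] [ 3.12 -8.5   1.73] [-1.891 -0.524  0.443]
nest x,y -126.95177184895272 -6.290743057161013
```

>>> carry_out(deltas=[0,0,0,0.0015,0.0003,0,1,0,0,0,0.0015,0,0,1,0,0,0,0,0,0,1])

```text
clock: 14.6
eef_pos: [540.9, -41.3, 20.4]
tool_rot: [3.141, 0.002, 1.497]
force: [1.2, -6.7, 1.1]
width: 11.1
gripper_force: 58.8
```

```bash
python3 st.py
```

```text
14.6 [540.85 -41.32  20.42] [3.1412e+00 2.4000e-03 1.4971e+00] [ 1.23 -6.67  1.13] [-1.601 -0.458  0.4  ]
nest x,y -130.87085150024566 -6.247439684233202
```

Sliding freely again at about 6.7 N.

>>> carry_out(deltas=[0,0,0,0.002,0,0,1,0,0,0,0.002,0,0,1,0,0,0,0.002,0,0,1,0,0,0,0.002,0,0,1])

```text
clock: 15.1
eef_pos: [541.4, -34.3, 20.3]
tool_rot: [3.141, 0.003, 1.497]
force: [3.5, -10.1, 0.4]
width: 11.2
gripper_force: 58.6
```

```bash
python3 st.py
```

```text
15.1 [541.36 -34.25  20.35] [3.1413 0.0034 1.4966] [  3.53 -10.14   0.38] [-2.027 -0.518  0.397]
nest x,y -137.95846422652343 -6.262439437950311
```

>>> carry_out(deltas=[0,0,0,0.002,0.0005,0,1,0,0,0,0.002,0.0002,0,1,0,0,0,0.002,0,0,1,0,0,0,0.002,0,0,1])

```text
clock: 15.6
eef_pos: [542.1, -26.7, 20.2]
tool_rot: [-3.141, 0.004, 1.496]
force: [1.3, -10.7, 1.4]
width: 11.5
gripper_force: 58.7
```

```bash
python3 st.py
```

```text
15.6 [542.13 -26.75  20.25] [-3.1409  0.004   1.4961] [  1.34 -10.65   1.43] [-2.14  -0.454  0.439]
nest x,y -145.49821471077144 -6.045259686805165
```

>>> carry_out(deltas=[0,0,0,0.002,0.0002,0,1,0,0,0,0.002,0,0,1,0,0,0,0.002,0.0002,0,1,0,0,0,0.002,0,0,1,0,0,0,0.002,0,0,1])

```text
clock: 16.23
eef_pos: [542.9, -17.8, 20.1]
tool_rot: [-3.14, 0.005, 1.495]
force: [1.4, -12.8, 0.4]
width: 11.2
gripper_force: 58.6
```

```bash
python3 st.py
```

```text
16.225 [542.91 -17.82  20.09] [-3.1402  0.0051  1.4952] [  1.43 -12.76   0.41] [-2.522 -0.459  0.332]
nest x,y -154.46483170623114 -5.918793846627788
```

>>> carry_out(deltas=[0,0.3,0,0.001,0,-0.0004,1,0,0,0,0.002,0,0,1,0,0,0,0.002,0,0,1])

```text
clock: 16.6
eef_pos: [543.2, -12.5, 20.5]
tool_rot: [-3.14, -0.001, 1.495]
force: [1.1, -10.0, 1.6]
width: 11.2
gripper_force: 58.6
```

```bash
python3 st.py
```

```text
16.6 [543.25 -12.49  20.53] [-3.1402e+00 -6.0000e-04  1.4951e+00] [  1.12 -10.     1.63] [-2.201 -0.406  0.24 ]
nest x,y -159.80399506899167 -5.969854688489604
```

>>> carry_out(deltas=[0,0,0,0.003,0,0,1,0,0,0,0.003,0,0,1,0,0,0,0.003,0,0,1,0,0,0,0.003,0,0,1,0,0,0,0.003,0,0,1])

```text
clock: 17.23
eef_pos: [543.5, 2.8, 20.5]
tool_rot: [-3.138, -0.001, 1.495]
force: [-0.5, -9.6, 0.4]
width: 11.2
gripper_force: 58.7
```

```bash
python3 st.py
```

```text
17.225 [543.47   2.83  20.45] [-3.1385e+00 -7.0000e-04  1.4945e+00] [-0.52 -9.62  0.4 ] [-2.25  -0.255  0.031]
nest x,y -175.0927935633617 -6.873155002720208
```

>>> carry_out(deltas=[0,0,0,0.003,0,0,1,0,0,0,0.003,0,0,1,0,0,0,0.003,0,0,1,0,0,0,0.003,0,0,1,0,0,0,0.003,0,0,1,0,0,0,0.003,0,0,1,0,0,0,0.003,0,0,1,0,0,0,0.003,0,0,1])

```text
clock: 18.23
eef_pos: [546.7, 30.9, 21.1]
tool_rot: [-3.141, -0.005, 1.498]
force: [-0.7, -1.9, -0.5]
width: 11.2
gripper_force: 58.6
```

```bash
python3 st.py
```

```text
18.225 [546.73  30.9   21.09] [-3.1415 -0.0054  1.4981] [-0.75 -1.88 -0.52] [-0.555  0.043 -0.007]
nest x,y -203.33485349706382 -5.681573406506563
```

>>> carry_out(deltas=[0,0,0,0.004,0,0,1,0,0,0,0.004,0,0,1,0,0,0,0.004,0,0,1,0,0,0,0.004,0,0,1,0,0,0,0.004,0,0,1,0,0,0,0.004,0,0,1,0,0,0,0.004,0,0,1,0,0,0,0.004,0,0,1,0,0,0,0.002,0,-0.001,1,0,0,0,0,0,0,1])

```text
clock: 19.48
eef_pos: [549.3, 64.7, 22.4]
tool_rot: [3.141, -0.005, 1.498]
force: [-0.4, 0.4, -1.8]
width: 11.1
gripper_force: 58.4
```

```bash
python3 st.py
python3 - <<'E'
from cell import ctrl
from h import *
for n in("top","scene"):
    I=ctrl.get_image(n);c=ctrl.calibration(n)
    for a,ce,m in blobs(I,brass,4,30): r=cv2.minAreaRect(plane(c,px(m),16).astype(np.float32));print(n,a,np.round(r[0],1),np.round(r[1],1),r[2])
    for a,ce,m in blobs(I,blue,6,30):
        r=cv2.minAreaRect(plane(c,px(m),14).astype(np.float32));print(n,"blue",a,np.round(r[0],1),np.round(r[1],1),r[2])
    if n=="scene": cv2.imwrite("pics/s2.png",cv2.resize(I[100:300,150:400],None,fx=3,fy=3,interpolation=cv2.INTER_CUBIC)[:,:,::-1])
E
```

```text
19.475 [549.31  64.73  22.37] [ 3.1414 -0.0055  1.4983] [-0.4   0.38 -1.84] [ 0.164  0.021 -0.016]
nest x,y -237.26244072713516 -5.581854266678777
top 381 [ 777.8 -113.5] [148.8  47.2] 70.47573852539062
top 178 [536.9 -63.8] [62.1 67.3] 89.57856750488281
top 46 [ 119.1 -918.7] [22.9 27.8] 0.10318653285503387
top 46 [ 103.7 -836.1] [22.8 28.2] 0.06643103808164597
top blue 1558 [827.6 570.3] [226.4 163.2] 89.98255920410156
top blue 1423 [525.2 276.4] [224.4 104.8] 89.61543273925781
top blue 89 [517.4 955.2] [210.1   9. ] 15.715799331665039
top blue 54 [ 534.3 -229.7] [  7.5 130.6] 85.2875747680664
top blue 43 [ 613.7 -181.1] [112.7   6.4] 85.38619995117188
top blue 39 [ 463.4 -167.7] [115.2   5.7] 85.12698364257812
scene 717 [544.4 -11. ] [170.   69.3] 86.16624450683594
scene 691 [ 787.2 -110.7] [150.2  44.8] 71.52535247802734
scene 76 [772.9 174.6] [20.  40.6] 21.173364639282227
scene blue 2541 [766.2 551.5] [125.8 269.2] 25.27110481262207
scene blue 2275 [530.8 276.3] [110.6 221.3] 0.6291009783744812
scene blue 169 [ 529.3 -174.7] [121.4 144.7] 85.30584716796875
scene blue 104 [-370.2 -620.1] [203.3  20.5] 29.46993637084961
scene blue 89 [ 609.2 -180.3] [119.6  19. ] 87.52564239501953
scene blue 31 [-1101.9   590.6] [26.2 70.6] 28.645723342895508
```

View pics/s2.png

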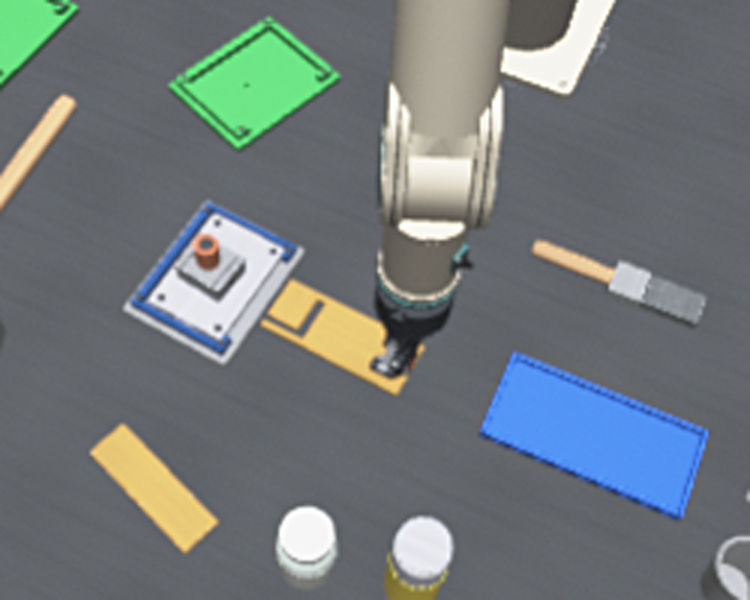

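The plate is out: its L slot is visible at (305,310), clear of the doorway, and the stack stands at (210,265). The tray centre is at about (527,276) mm, so next I lift and carry.

>>> carry_out(deltas=[0,0,0,0.004,0,-0.003,1,0,0,0,0.01,0,-0.005,1,0,0,0,0.015,0,-0.005,1,0,0,-1,0.025,0,0,1,0,0,-1,0.03,-0.005,0,1,0,0,-1,0.035,-0.005,0,1,0,0,-1,0.035,-0.005,0,1,0,0,0,0.035,-0.005,0,1,0,0,0,0.03,0,0,1,0,0,0,0.025,0,0,1,0,0,0,0.015,0,0,1,0,0,0,0,0,0,1])

```text
clock: 21.08
eef_pos: [536.9, 325.0, 36.7]
tool_rot: [3.141, -0.006, 1.569]
force: [0.1, -0.7, -0.8]
width: 11.4
gripper_force: 58.4
```

```bash
python3 st.py;python3 - <<'E'
from cell import ctrl
from h import *
plan(ctrl.read_state(),[527,350,34],np.radians(89.8),1)
E
```

```text
21.075 [536.93 324.96  36.71] [ 3.1411 -0.0058  1.5692] [ 0.08 -0.7  -0.83] [ 0.031 -0.027  0.001]
nest x,y -495.8806269813648 -36.98513058932943
[ 0.03 -0.33  0.11] [ 0.025  -0.01    0.0029]
```

>>> carry_out(deltas=[0,-0.3,0,0.012,-0.005,0,1,0,0,0,0.012,-0.005,0,1,0,0,0,0,0,0,1,0,0,0,0,0,0,1])

```text
clock: 21.58
eef_pos: [527.3, 347.3, 36.7]
tool_rot: [3.141, 0.001, 1.568]
force: [0.3, -0.5, -2.1]
width: 11.3
gripper_force: 58.4
```

```bash
python3 st.py
python3 - <<'E'
from cell import ctrl
from h import *
for n in("top","scene"):
    I=ctrl.get_image(n);c=ctrl.calibration(n)
    for a,ce,m in blobs(I,brass,3,60): r=cv2.minAreaRect(plane(c,px(m),29).astype(np.float32));print(n,a,np.round(r[0],1),np.round(r[1],1),r[2])
    if n=="scene": cv2.imwrite("pics/s3.png",cv2.resize(I[150:310,280:440],None,fx=3.7,fy=3.7,interpolation=cv2.INTER_CUBIC)[:,:,::-1])
E
```

```text
21.575 [527.34 347.25  36.72] [3.1412e+00 7.0000e-04 1.5677e+00] [ 0.25 -0.49 -2.13] [ 0.141  0.025 -0.003]
nest x,y -517.4131037429507 -48.18070520481445
top 385 [ 773.6 -113. ] [147.8  46.9] 70.47574615478516
top 202 [524.3 276.5] [77.5 58.2] 89.60436248779297
top 88 [519.6 206.3] [42.3 28.6] 0.9416804313659668
scene 823 [526.5 271.5] [165.   65.7] 89.79651641845703
scene 691 [ 790.4 -107. ] [148.4  44.2] 71.52533721923828
scene 82 [776.2 174.3] [21.9 39.7] 17.159137725830078
```

View pics/s3.png

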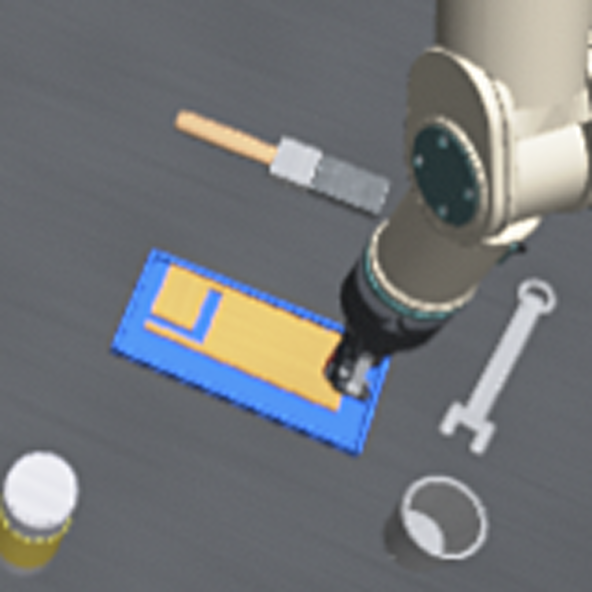

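The plate hangs lengthwise over the tray, with corners at about (175,268) and (340,405). It measures (526,272) mm against the tray's (527,276), so I lower it.

>>> carry_out(deltas=[0,0,0,0.002,0,0.005,1,0,0,0,0.001,0,0.005,1,0,0,0,0,0,0.005,1,0,0,0,0,0,0.003,1,0,0,0,0,0,0.0015,1,0,0,0,0,0,0,1])

```text
clock: 22.42
eef_pos: [527.3, 350.7, 17.1]
tool_rot: [3.141, 0.0, 1.568]
force: [0.4, -0.7, -1.6]
width: 11.2
gripper_force: 58.4
```

```bash
python3 st.py
```

```text
22.425 [527.29 350.71  17.15] [3.1413e+00 1.0000e-04 1.5677e+00] [ 0.43 -0.69 -1.61] [ 0.091 -0.021  0.019]
nest x,y -520.8615925240953 -48.49093488321206
```

>>> carry_out(deltas=[0,0,0,0,0,0.001,1,0,0,0,0,0,0.001,1,0,0,0,0,0,0,1])

```text
clock: 22.8
eef_pos: [527.5, 350.8, 15.7]
tool_rot: [3.141, -0.0, 1.568]
force: [-0.7, 0.2, 2.5]
width: 11.1
gripper_force: 59.0
```

```bash
python3 st.py
```

```text
22.8 [527.47 350.83  15.7 ] [ 3.1408e+00 -2.0000e-04  1.5677e+00] [-0.68  0.17  2.48] [-0.053  0.209 -0.007]
nest x,y -520.9868370994361 -48.31732720049434
```

Contact with the floor is felt at z 15.7, as expected. I release and withdraw.

>>> carry_out(deltas=[0,0,0,0,0,0,0.4,0,0,0,0,0,0,0.3,0,0,0,0,0,0,0.3,0,0,0,0,0,0,0.3,0,0,0,0,0,-0.01,0.3,0,0,0,0,0,-0.03,0.3,0,0,0,0,0,-0.05,0.3,0,0,0,0,0,-0.05,0.3,0,0,0,0,0,-0.05,0.3,0,0,0,-0.04,0,-0.05,0.3,0,0,0,-0.04,0,0,0.3,0,0,0,0,0,0,0.3])

```text
clock: 24.3
eef_pos: [528.0, 267.3, 255.6]
tool_rot: [3.139, 0.002, 1.562]
force: [-0.0, 0.2, 0.2]
width: 30.2
gripper_force: 0.0
```

```bash
python3 st.py
python3 - <<'E'
from cell import ctrl
from h import *
for n in("top","scene","wrist"):
    I=ctrl.get_image(n);c=ctrl.calibration(n)
    for nm,f,z in(("brass",brass,11),("blue",blue,14)):
        for a,ce,m in blobs(I,f,3,60): r=cv2.minAreaRect(plane(c,px(m),z).astype(np.float32));print(n,nm,a,np.round(r[0],1),np.round(r[1],1),round(r[2],1))
    if n=="scene": cv2.imwrite("pics/s4.png",cv2.resize(I[130:310,170:420],None,fx=3.1,fy=3.1,interpolation=cv2.INTER_CUBIC)[:,:,::-1])
E
```

```text
24.3 [528.01 267.29 255.63] [3.1391e+00 2.1000e-03 1.5620e+00] [-0.04  0.17  0.19] [-0.03  -0.012  0.052]
nest x,y -437.7166897653582 -41.663992457885165
top brass 383 [ 779.4 -113.7] [149.2  47.3] 70.5
top brass 72 [518.8 208.7] [42.6 28.8] 0.9
top blue 1560 [827.5 570.2] [163.3 226.4] 0.0
top blue 279 [524.9 212.7] [106.4  95. ] 0.8
top blue 92 [517.4 955.2] [210.1   9.1] 15.7
scene brass 691 [ 785.9 -112.2] [150.9  45. ] 71.5
scene brass 641 [529.5 276. ] [163.4  62.4] 89.8
scene brass 141 [521.7 211.6] [37.  47.3] 89.8
scene blue 2539 [766.2 551.5] [125.8 269.2] 25.3
scene blue 1204 [530.8 276.3] [110.6 221.3] 0.6
scene blue 169 [ 529.3 -174.3] [122.2 144.7] 85.3
wrist brass 4623 [525.7 277.6] [165.3  61.6] 89.9
wrist brass 337 [807.9 162.7] [12.5 83.5] 59.9
wrist brass 248 [783.4 123.3] [ 9.  84.8] 49.6
wrist blue 6433 [526.1 278.7] [105.3 220.8] 0.6
wrist blue 785 [785.4 463.1] [10.4 88.5] 89.8
```

View pics/s4.png

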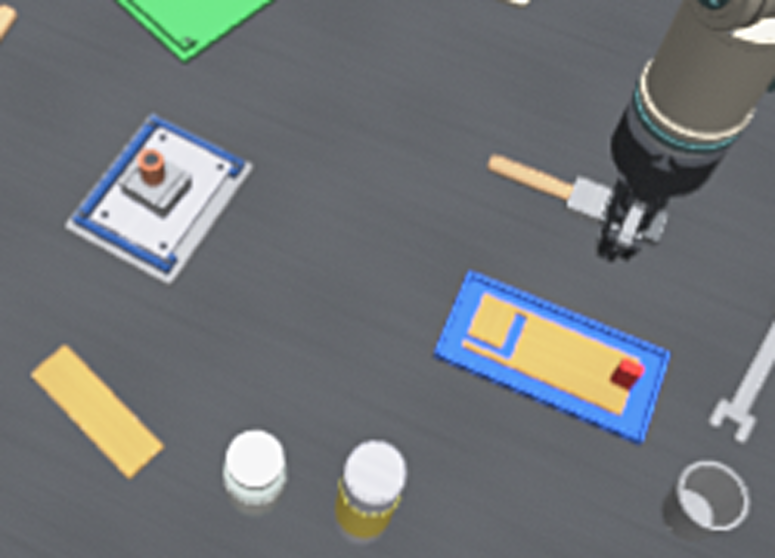

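The plate lies flat and centred in the tray at (555,350), within about 1 mm in the wrist view. The stack is upright in the nest at (155,190), and the gripper is clear.

```bash
python3 -c "
from cell import ctrl
print(ctrl.finish_job())"
```

```text
the job is handed in; nothing more can be done
None
```

The brass packing plate is out of the nest and lying flat, centred to about 1 mm, in the blue tray, with the stack upright in the nest; I handed the job in at about 24.5 s, and no verdict came back.

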